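# Roll the tin onto the scan line and trigger the reader

### The arm

A 6-joint arm with a two-finger parallel gripper is mounted at the origin on the work surface. World frame = base frame: x ahead of the robot, y to its left, z up, the work surface at z = 0. Lengths are in mm, angles in rad, forces in N, time in s.
With the tool pointing down it reaches from about 275 to 1000 mm from the base axis. Payload 8.4 kg.
Tool frame: the origin (TCP) lies between the finger pads; the fingertips stand r.nose_length ahead of it and the grasp point (between the pads) lies 8 mm behind it (r.nose_length is the distance from the TCP to the fingertips, in mm); y points along the fingers, x is the direction in which the jaws open and shut, and the axes are right-handed (so a half turn about y gives the same grasp; the last joint's range is limited). The gripper opens to 85 mm and grips with 20 to 120 N. Pads are 22 mm wide; open, the fingers measure 114 mm over their backs; the gripper's body (76 mm by 85 mm) begins 54 mm behind the grasp point. The pads swing forward as they close: fully open they stand 13 mm farther back than shut.
Start: joints at [-1.333, 0.353, 1.633, -0, 1.155, -0.002], TCP at [148.441, -607.119, 242.281] pointing down, gripper open.
Joint ranges: [-2.63, 2.63], [-0.92, 2.1], [0.06, 2.66], [-1.3, 4.44], [0, 2.69], [-3.02, 3.02]. Speed limits (rad/s): [2.22, 2.22, 2.79, 3.14, 3.14, 3.14].

### API

Orientations are given as [roll, pitch, yaw] about the fixed x, y, z axes, in that order (R = Rz(yaw) Ry(pitch) Rx(roll)).
In Python, from rig import r, cams, order gives the robot as it stands. The module is installed in compiled form; this text tells all that it offers.
- The arm moves only by the shell command python3 -m crank 'ROWS' [FORCE]. ROWS is JSON, a list of rows, each a list of 7 numbers: the turn, a rotation vector about the tool's x, y, z in degrees, then the shift along the tool's x, y, z in cm, then the opening, from -1 (shut) to 1 (fully open). A call has exactly 10 rows; each row shifts and turns the pose as measured when the row begins, along the tool's axes as they then stand; what a row does not reach is not made up. A row lasts 1/12 s, in which the tool goes at most 41.7 mm and 7.16 degrees, less where a joint would pass 70% of its speed; a pose out of reach is approached as far as the arm can. A call with a gripper value outside its range is refused whole. The fingers move at their own pace and stop on an object; FORCE is the grip in N (left out, the last holds). Time passes only in rows, so rows that do not move let the fingers close, or fill a call up. It gives the time, the measured TCP pose, the force and the opening at its end, in the units of the state.
- r.sense(): the state, without advancing time (a new reading comes with each control period).
- cams.grab_frame(name): name is "scene" or "top" or "wrist"; returns the picture (384x512x3 uint8, blue, green, red); there is no depth.
- cams.camera_info(name): a dict with "intrinsics" (3x3 intrinsics, pixels), "view" (4x4, takes a point from world to camera coordinates); the wrist camera has in their place "hand_eye" (4x4, takes a point from camera to tool coordinates, whose origin is the TCP and whose axes are the tool frame's). Camera axes: x right, y up, looking along -z (the intrinsics and any distortion apply to the point x, -y, -z); pixel columns grow to the right and rows downward; lengths in mm; the calibration is good to about 2 mm. A picture is of the moment at which its call begins: read the wrist's pose just before it. camera_info takes no time and is no camera call.
- order.sign_off(): hands the job in, once; it reports no verdict.
The state is a dict: "clock": time; "qpos": joint angles; "qvel": joint speeds; "joint_efforts": joint torques, N m; "eef_pos": TCP position; "tcp_rot": TCP orientation; "contact_force": force on the tool from outside, world axes, zero at the start; "wrist_torque": the same for the moment, N m; "opening": opening from 0.0 (shut) to 1.0 (fully open).
Only numpy, scipy, OpenCV 4.12 (cv2) and the standard library are available. Lean on these libraries where they do the work, as an engineer would, in place of code of your own. Each camera call takes 0.05 s, during which the arm holds its last target.

### The job

Roll the red tin that lies on the dark mat onto the yellow scan line by pushing it gently with the fingertips, so that it comes to rest lying along the line, right on the tape. Then, with the tin lying still there, press the green trigger button fully down and let it go. Only push the tin, never pick it up, and leave the bar-code reader and all the other goods alone.

Things in the scene. Friction and masses are not known exactly. Their poses are not given: they have to be found in the camera images.
- tin: Red food tin lying on the mat: 73 mm diameter, 110 mm long, 0.37 to 0.53 kg. Origin: middle of its axis, 39.5 mm above the table. x runs along the tin (starts within 0.15 rad of the line's x); y, z turn as it rolls. Starts 100 to 200 mm from the line on its -y side, to roll towards +y. It rolls under a push of 2 N; pushed at 5 cm/s it rolls on by up to 12 mm when the fingers stop, slower less.
- scan_line (a point): Middle of the yellow tape line on the mat's surface (3 mm above the table). x runs along the tape (220 mm long), y across it (24 mm wide) towards the bar-code reader, z up. The dark grey mat is 230 mm along x, reaches 300 mm to the -y side and 60 mm to the +y side of the line, and does not move.
- trigger (a joint): Green push button on the grey trigger box: 0 released, 0.006 (m) fully down; it moves straight down and springs back, and takes 5 N to push fully down.
- trigger_top (a point): Centre of the top face of the green button (36 mm in diameter), 58 mm above the table when released, on a grey box 74 x 74 mm and 40 mm high that does not move (black collar 52 mm across and 12 mm high round the button). Site's z points up.
- scanner: The hands-free bar-code reader, fixed beside the mat: a round foot of 100 mm diameter (origin under its centre), a bent neck and a dark head with a red window that looks down at the line; it stands 190 mm high and its head reaches 70 mm from the origin. Not to be touched.
- jar_red: Jar with a red lid, standing, 76 mm across, 118 mm high; origin under its centre. To be left alone.
- jar_white: Jar with a white lid, standing, 80 mm across, 112 mm high; origin under its centre. To be left alone.
- tin_green: Green-labelled tin, standing, 73 mm across, 110 mm high; origin under its centre. To be left alone.
- tin_blue: Short blue-labelled tin, standing, 85 mm across, 85 mm high; origin under its centre. To be left alone.
- carton: Yellow and blue carton, standing, 35 x 90 x 150 mm high; origin under its centre. To be left alone.
- tape_roll: Roll of yellow tape lying flat, 84 mm across, 24 mm high; origin under its centre. To be left alone.
- stamp: Hand stamp with a wooden handle, 50 x 24 mm, 72 mm high; origin under its centre. To be left alone.

How it is judged (in metres and radians):
On the way, in this order (a step that is already met when the one before it is completed fails the run):
1. the tin rolls (a quarter turn about its axis), not slides (angle between tin's own z axis and vertical above 1.4 rad), for 0.02 s.
2. the tin rests on the scan line (y of tin in the frame of scan_line between -0.012 and 0.012 m and x of tin in the frame of scan_line between -0.055 and 0.055 m and angle between the x axis of tin and the x axis of scan_line, either way round below 0.2 rad and height (world z) of tin below 0.045 m and linear speed of tin below 0.01 m/s), for 0.3 s.
3. the trigger button is pressed fully down with the tin on the line (value of joint trigger above 0.005 m and y of tin in the frame of scan_line between -0.012 and 0.012 m and x of tin in the frame of scan_line between -0.055 and 0.055 m and angle between the x axis of tin and the x axis of scan_line, either way round below 0.2 rad and height (world z) of tin below 0.045 m), for 0.04 s.
At the end, for the whole second after the job is handed in: The tin lies on the mat along the line: the middle of its axis within 12 mm of the line's middle across the tape (over the tape) and within 55 mm along it, its axis within 0.2 rad of the line's direction, on its side and at rest; the trigger button is released (all of step 2 and value of joint trigger below 0.0015 m); the robot touches nothing.
It fails at once if the tin is lifted or carried (more than 12 mm off the mat) or stood on end (height (world z) of tin above 0.0515 m or angle between tin's own x axis and vertical below 1.2 rad or angle between tin's own x axis and vertical above 1.94 rad).
It fails at once if the tin is squeezed or pushed hard (over 25 N) (contact force between the fingers and tin above 25 N).
It fails at once if the trigger is pressed with the tin off the line (value of joint trigger above 0.004 m and (y of tin in the frame of scan_line below -0.018 m or y of tin in the frame of scan_line above 0.018 m)).
It fails at once if the reader is bumped (contact force between any of the arm, the fingers, tin and scanner above 2 N).
It fails at once if another thing is moved by more than 30 mm (distance of any of jar_red, jar_white, tin_green, tin_blue, carton, tape_roll, stamp from where it was at the start of the episode above 0.03 m).
It also fails if it takes over 53 s, if anything falls off the work surface, if the arm or the gripper's body presses on something with over 40 N, if the wrist force passes 120 N, or if a joint passes its speed limit or range.

## Working session

There is one attempt and no reset: what is moved stays moved. The work goes in short steps, Python scripts to look and compute and a shell command to move; the robot and the scene stay as the last step left them, time stands still between calls to the robot, and variables do not carry over. Pictures are saved under pics/ and viewed, and the job is handed in when it is done.

```bash
mkdir -p pics; python3 - <<'E'
from rig import r,cams,order
import cv2,numpy as np
np.set_printoptions(precision=3,suppress=True)
s=r.sense();print(s,r.nose_length)
for n in ("scene","top"):
    cv2.imwrite(f"pics/{n}0.png",cams.grab_frame(n)); print(n,cams.camera_info(n))
print(cams.camera_info("wrist"))
E
```

```text
{'clock': 0.0, 'qpos': array([-1.333,  0.354,  1.634,  0.   ,  1.155, -0.002]), 'qvel': array([ 0.002,  0.   , -0.001, -0.001,  0.001,  0.   ]), 'joint_efforts': array([ -0.003, -60.525, -34.207,  -0.   ,   0.009,  -0.   ]), 'eef_pos': array([ 148.362, -606.672,  241.555]), 'tcp_rot': array([-1.571,  0.001, -1.331]), 'contact_force': array([-0.402, -0.218,  0.085]), 'wrist_torque': array([ 0.013, -0.   , -0.025]), 'opening': 0.998412840567739} 11.0
scene {'intrinsics': array([[482.619,   0.   , 254.429],
       [  0.   , 482.619, 185.226],
       [  0.   ,   0.   ,   1.   ]]), 'view': array([[    0.743,     0.669,    -0.015,  -381.749],
       [   -0.505,     0.575,     0.644,   304.14 ],
       [    0.439,    -0.471,     0.765, -1460.737],
       [    0.   ,     0.   ,     0.   ,     1.   ]])}
top {'intrinsics': array([[473.541,   0.   , 251.916],
       [  0.   , 473.541, 193.772],
       [  0.   ,   0.   ,   1.   ]]), 'view': array([[   -0.003,    -1.   ,     0.003,   -75.871],
       [    0.984,    -0.003,     0.178,  -582.232],
       [   -0.178,     0.003,     0.984, -1171.623],
       [    0.   ,     0.   ,     0.   ,     1.   ]])}
{'intrinsics': array([[268.721,   0.   , 254.853],
       [  0.   , 268.721, 193.431],
       [  0.   ,   0.   ,   1.   ]]), 'hand_eye': array([[   1.   ,   -0.   ,   -0.   ,    0.604],
       [  -0.   ,    0.282,   -0.96 , -131.   ],
       [   0.   ,    0.96 ,    0.282,   72.27 ],
       [   0.   ,    0.   ,    0.   ,    1.   ]])}
```

View pics/scene0.png

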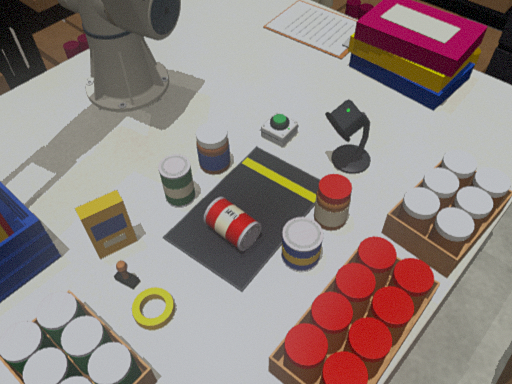

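View pics/top0.png

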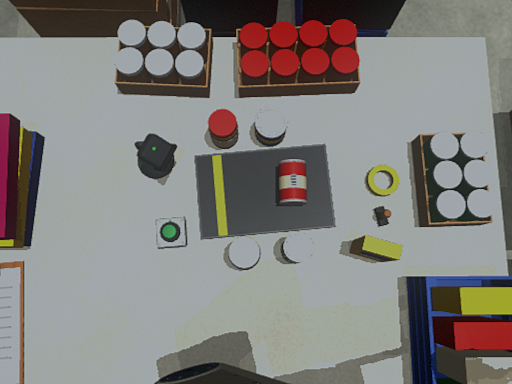

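```bash
cat > h.py <<'E'
from rig import r,cams,order
import cv2,numpy as np
np.set_printoptions(precision=3,suppress=True)
def ray(n,uv,z,info=None):
    i=cams.camera_info(n);K=i['intrinsics'];V=i['view']
    uv=np.atleast_2d(np.array(uv,float))
    d=np.c_[(uv[:,0]-K[0,2])/K[0,0],-(uv[:,1]-K[1,2])/K[1,1],-np.ones(len(uv))]
    R=V[:3,:3];c=-R.T@V[:3,3];d=d@R
    t=(z-c[2])/d[:,2]
    return c+d*t[:,None]
def masks(im):
    h=cv2.cvtColor(im,cv2.COLOR_BGR2HSV)
    return h
def blobs(m,mn=60):
    n,l,st,ce=cv2.connectedComponentsWithStats(m.astype(np.uint8))
    return [(l==k,st[k],ce[k]) for k in range(1,n) if st[k][4]>mn]
E
python3 - <<'E'
from h import *
for n in("top","scene"):
    im=cv2.imread(f"pics/{n}0.png");h=masks(im);H,S,V=cv2.split(h)
    for nm,m,z in (("yel",(abs(H.astype(int)-29)<5)&(S>150)&(V>100),3),("red",((H<6)|(H>174))&(S>150)&(V>80),39.5),("grn",(abs(H.astype(int)-68)<16)&(S>140)&(V>80),58)):
        for b,st,ce in blobs(m,40):
            c=cv2.findContours(b.astype(np.uint8),0,2)[0][0]
            rc=cv2.minAreaRect(c)
            print(n,nm,st,ce,ray(n,ce,z)[0][:2],rc[1],rc[2], end=' ')
            if nm=="yel": print(ray(n,cv2.boxPoints(rc),z)[:,:2].round(0).tolist(),end='')
            print()
E
```

```text
top yel [ 19 127   5  38 104] [ 20.279 143.923] [731.423 556.294] (3.238774061203003, 37.121334075927734) 4.763641834259033 [[675.0, 561.0], [780.0, 562.0], [780.0, 553.0], [675.0, 552.0]]
top yel [212 155  15  80 653] [219.363 194.167] [590.102   9.808] (79.48530578613281, 8.467103958129883) 84.95755004882812 [[698.0, 31.0], [700.0, 8.0], [483.0, -12.0], [481.0, 10.0]]
top yel [368 165  31  30 407] [382.995 179.459] [ 629.372 -432.814] (29.0, 30.0) 90.0 [[670.0, -394.0], [669.0, -476.0], [589.0, -471.0], [589.0, -390.0]]
top yel [  0 239  14   8  89] [  6.607 242.382] [462.381 569.757] (6.2891130447387695, 13.421889305114746) 85.60128784179688 [[469.0, 589.0], [472.0, 554.0], [456.0, 551.0], [453.0, 586.0]]
top yel [377 239  25  21 171] [392.667 248.357] [ 443.61  -448.586] (26.373226165771484, 13.736054420471191) 15.945395469665527 [[434.0, -397.0], [469.0, -409.0], [449.0, -475.0], [415.0, -463.0]]
top yel [ 460  287   52   28 1420] [485.867 300.277] [ 309.087 -682.562] (27.0, 51.0) 90.0 [[343.0, -618.0], [343.0, -751.0], [274.0, -744.0], [275.0, -613.0]]
top red [329  19  28  26 
[... 1849 characters left out ...]
(37.0, 40.0) 90.0 [[550.0, -426.0], [613.0, -370.0], [675.0, -424.0], [615.0, -478.0]]
scene red [319 174  32  26 646] [334.768 186.423] [720.616  54.707] (25.0, 31.0) 90.0 
scene red [206 199  26  28 290] [216.214 210.638] [ 560.779 -181.391] (12.942473411560059, 30.096385955810547) 38.04704284667969 
scene red [226 213  29  32 418] [237.837 226.916] [ 628.697 -181.7  ] (16.53760528564453, 31.568681716918945) 38.04704284667969 
scene red [ 285  237  111  132 5113] [339.108 302.873] [ 902.701 -182.46 ] (44.56731414794922, 152.62559509277344) 36.25383758544922 
scene red [ 322  258  112  126 5438] [379.052 323.694] [ 984.614 -167.278] (46.532371520996094, 156.80099487304688) 34.99201965332031
```

```bash
python3 - <<'E'
import cv2
im=cv2.imread("pics/top0.png")[90:290,130:430]
cv2.imwrite("pics/top0z.png",cv2.resize(im,(780,520),interpolation=cv2.INTER_CUBIC))
E
```

```text
(no output)
```

View pics/top0z.png

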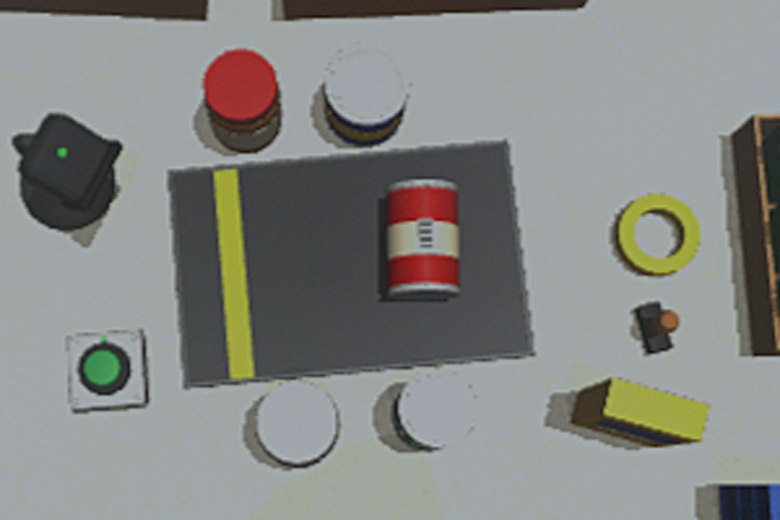

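```bash
python3 -m crank '[[0,-7,0,0,0,0,0.2],[0,-7,0,0,0,0,0.2],[0,-7,0,0,0,0,0.2],[0,-7,0,0,0,0,0.2],[0,-7,0,0,0,0,0.2],[0,-7,0,0,0,0,0.2],[0,-7,0,0,0,0,0.2],[0,-7,0,0,0,0,0.2],[0,-7,0,0,0,0,0.2],[0,-7,0,0,0,0,0.2]]' 20
```

```text
clock: 0.93
eef_pos: [147.7, -603.8, 237.0]
tcp_rot: [-1.561, 0.003, -0.082]
contact_force: [0.4, 0.2, 0.3]
opening: 0.596
```

```bash
python3 - <<'E'
from h import *
# object tops and tin edges from the top view (zoomed pixels /2.6 + offset)
for nm,u,v,z in (("jar_red",241,87,118),("jar_white",365,88,112),("tinA",298,424,85),("tinB",437,410,110),("scannerhead",62,153,185),("foot",68,180,5),("button",104,367,58),("tin L",387,237,39.5),("tin R",460,237,39.5),("tin far",423,181,39.5),("tin near",423,297,39.5),("tin TL",388,190,60),("tin BL",390,285,60)):
    print(nm,ray("top",(130+u/2.6,90+v/2.6),z)[0][:2])
E
```

```text
jar_red [749.747  -4.563]
jar_white [ 750.494 -124.592]
tinA [427.951 -59.054]
tinB [ 439.099 -188.318]
scannerhead [665.405 151.9  ]
foot [686.796 182.498]
button [485.235 130.416]
tin L [ 617.815 -148.45 ]
tin R [ 617.621 -222.192]
tin far [ 675.952 -185.893]
tin near [ 556.388 -183.675]
tin TL [ 661.52  -148.828]
tin BL [ 565.211 -149.501]
```

```bash
python3 -m crank '[[0,-5,0,0,0,0,0.2],[0,0,0,3.3,0,2.4,0.2],[0,0,0,3.3,0,2.4,0.2],[0,0,0,3.3,0,2.4,0.2],[0,0,0,3.3,0,2.4,0.2],[0,0,0,3.3,0,2.4,0.2],[0,0,0,3.3,0,2.4,0.2],[0,0,0,3.3,0,2.4,0.2],[0,0,0,3.3,0,2.4,0.2],[0,0,0,3.3,0,2.4,0.2]]'
```

```text
clock: 1.77
eef_pos: [441.5, -379.7, 234.4]
tcp_rot: [-1.559, 0.007, 0.008]
contact_force: [0.6, -0.7, 0.6]
opening: 0.6
```

```bash
python3 -m crank '[[0,0,0,3.3,0,2.3,0.2],[0,0,0,3.3,0,2.3,0.2],[0,0,0,3.3,0,2.3,0.2],[0,0,0,3.3,0,2.3,0.2],[0,0,0,3.3,0,2.3,0.2],[-0.7,0.5,0,0.7,0,0.4,0.2],[0,0,0,0,3,0,0.2],[0,0,0,0,3,0,0.2],[0,0,0,0,3,0,0.2],[0,0,0,0,0,0,0.2]]'
```

```text
clock: 2.6
eef_pos: [625.5, -243.8, 140.6]
tcp_rot: [-1.57, 0.003, 0.009]
contact_force: [-1.5, 0.4, -0.7]
opening: 0.597
```

```bash
python3 - <<'E'
from h import *
s=r.sense();print(s['clock'],s['eef_pos'],s['tcp_rot'])
cv2.imwrite("pics/w1.png",cams.grab_frame("wrist"))
E
```

```text
2.6 [ 625.519 -243.821  140.585] [-1.57   0.003  0.009]
```

View pics/w1.png

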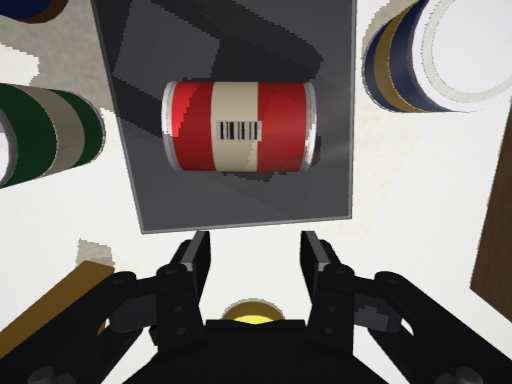

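```bash
python3 -m crank '[[0,0,0,-1.1,0,-1.6,0.2],[0,0,0,0,0.5,0,0.2],[0,0,0,0,3,0,0.2],[0,0,0,0,3,0,0.2],[0,0,0,0,2,0,0.2],[0,0,0,0,1.2,0,0.2],[0,0,0,0,0.5,0,0.2],[0,0,0,0,0.2,0,0.2],[0,0,0,0,0,0,0.2],[0,0,0,0,0,0,0.2]]'
```

```text
clock: 3.48
eef_pos: [625.4, -266.0, 52.3]
tcp_rot: [-1.579, -0.018, 0.006]
contact_force: [-0.2, 0.7, -0.6]
opening: 0.603
```

```bash
python3 -m crank '[[0.5,0,-1,-1.1,0.8,0,0.2],[0,0,0,0,0.8,0,0.2],[0,0,0,0,0.6,0,0.2],[0,0,0,0,0.2,0,0.2],[0,0,0,0,0,0,0.2],[0,0,0,0,0,0.25,0.2],[0,0,0,0,0,0.25,0.2],[0,0,0,0,0,0.25,0.2],[0,0,0,0,0,0.25,0.2],[0,0,0,0,0,0.25,0.2]]'; python3 - <<'E'
from h import *
s=r.sense();print(s['clock'],s['eef_pos'],s['tcp_rot'])
E
```

```text
clock: 4.32
eef_pos: [621.3, -254.2, 33.4]
tcp_rot: [-1.575, -0.044, 0.006]
contact_force: [0.7, 0.2, -0.3]
opening: 0.598
4.3167 [ 621.272 -254.242   33.418] [-1.575 -0.044  0.006]
```

```bash
python3 -m crank '[[0,0,1.3,-0.4,0.2,0.25,0.2],[0,0,1.2,-0.4,0.1,0.25,0.2],[0,0,0,0,0,0.25,0.2],[0,0,0,0,0,0.25,0.2],[0,0,0,0,0,0.25,0.2],[0,0,0,0,0,0.25,0.2],[0,0,0,0,0,0.2,0.2],[0,0,0,0,0,0.2,0.2],[0,0,0,0,0,0.2,0.2],[0,0,0,0,0,0.2,0.2]]'; python3 - <<'E'
from h import *
cv2.imwrite("pics/w2.png",cams.grab_frame("wrist"))
E
```

```text
clock: 5.15
eef_pos: [612.5, -228.3, 30.0]
tcp_rot: [-1.575, 0.004, 0.007]
contact_force: [0.4, 1.1, -0.3]
opening: 0.6
```

View pics/w2.png

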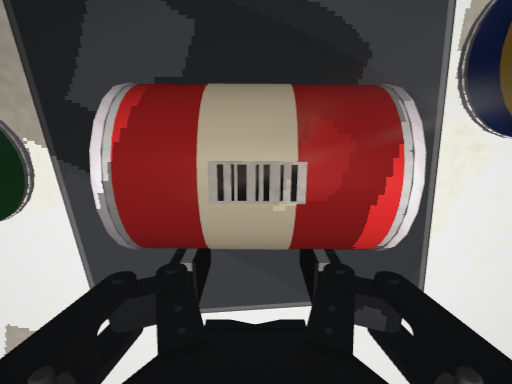

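```bash
python3 -m crank '[[0,0,0,0,0,0.3,0.2],[0,0,0,0,0,0.3,0.2],[0,0,0,0,0,0.3,0.2],[0,0,0,0,0,0.3,0.2],[0,0,0,0,0,0.3,0.2],[0,-0.1,0,0,0,0.3,0.2],[0,-0.1,0,0,0,0.3,0.2],[0,-0.1,0,0,0,0.3,0.2],[0,-0.1,0,0,0,0.3,0.2],[0,-0.1,0,0,0,0.3,0.2]]'; python3 - <<'E'
from h import *
cv2.imwrite("pics/w3.png",cams.grab_frame("wrist"))
cv2.imwrite("pics/t3.png",cv2.resize(cams.grab_frame("top")[90:290,130:430],(780,520)))
E
```

```text
clock: 6.03
eef_pos: [612.4, -195.5, 30.1]
tcp_rot: [-1.575, 0.003, 0.016]
contact_force: [0.3, -0.3, 0.7]
opening: 0.6
```

View pics/w3.png

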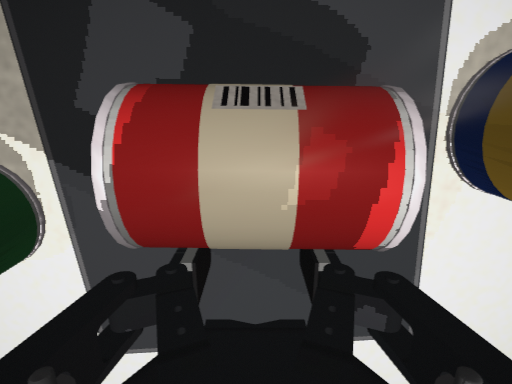

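View pics/t3.png

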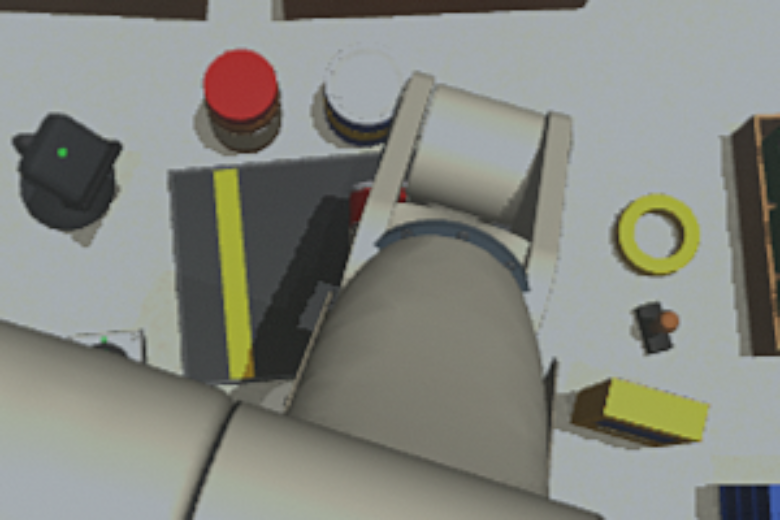

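```bash
python3 -m crank '[[0,-0.12,0,0,0,0.3,0.2],[0,-0.12,0,0,0,0.3,0.2],[0,-0.12,0,0,0,0.3,0.2],[0,-0.12,0,0,0,0.3,0.2],[0,-0.12,0,0,0,0.3,0.2],[0,-0.12,0,0,0,0.3,0.2],[0,-0.12,0,0,0,0.3,0.2],[0,-0.12,0,0,0,0.3,0.2],[0,-0.12,0,0,0,0.3,0.2],[0,-0.12,0,0,0,0.3,0.2]]'
python3 -m crank '[[0,-0.12,0,0,0,0.3,0.2],[0,-0.12,0,0,0,0.3,0.2],[0,-0.12,0,0,0,0.3,0.2],[0,-0.12,0,0,0,0.3,0.2],[0,-0.12,0,0,0,0.3,0.2],[0,-0.12,0,0,0,0.3,0.2],[0,-0.12,0,0,0,0.3,0.2],[0,-0.12,0,0,0,0.3,0.2],[0,-0.12,0,0,0,0.3,0.2],[0,-0.12,0,0,0,0.3,0.2]]'; python3 - <<'E'
from h import *
cv2.imwrite("pics/w4.png",cams.grab_frame("wrist"))
E
```

```text
clock: 6.97
eef_pos: [611.5, -162.7, 29.9]
tcp_rot: [-1.575, 0.004, 0.039]
contact_force: [0.4, -0.7, 0.7]
opening: 0.596
clock: 7.8
eef_pos: [609.9, -129.4, 29.8]
tcp_rot: [-1.575, 0.004, 0.062]
contact_force: [0.7, 0.1, 0.8]
opening: 0.602
```

View pics/w4.png

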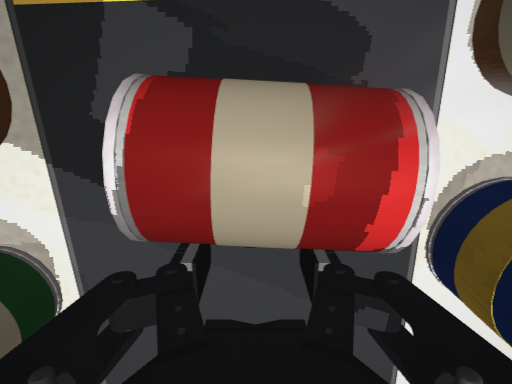

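```bash
python3 -m crank '[[0,0,0,0,0,0.3,0.2],[0,0,0,0,0,0.3,0.2],[0,0,0,0,0,0.3,0.2],[0,0,0,0,0,0.3,0.2],[0,0,0,0,0,0.3,0.2],[0,0,0,0,0,0.3,0.2],[0,0,0,0,0,0.3,0.2],[0,0,0,0,0,0.3,0.2],[0,0,0,0,0,0.3,0.2],[0,0,0,0,0,0.3,0.2]]'
python3 -m crank '[[0,0,0,0,0,0.3,0.2],[0,0,0,0,0,0.3,0.2],[0,0,0,0,0,0.3,0.2],[0,0,0,0,0,0.3,0.2],[0,0,0,0,0,0.2,0.2],[0,0,0,0,0,0.2,0.2],[0,0,0,0,0,0.2,0.2],[0,0,0,0,0,0.2,0.2],[0,0,0,0,0,0.2,0.2],[0,0,0,0,0,0.2,0.2]]'; python3 - <<'E'
from h import *
cv2.imwrite("pics/w5.png",cams.grab_frame("wrist"))
cv2.imwrite("pics/s5.png",cams.grab_frame("scene"))
E
```

```text
clock: 8.68
eef_pos: [607.8, -96.1, 29.7]
tcp_rot: [-1.575, 0.004, 0.062]
contact_force: [-0.2, -1.4, -0.7]
opening: 0.603
clock: 9.52
eef_pos: [606.0, -69.2, 29.5]
tcp_rot: [-1.575, 0.004, 0.062]
contact_force: [-0.3, -0.0, 0.2]
opening: 0.601
```

View pics/w5.png

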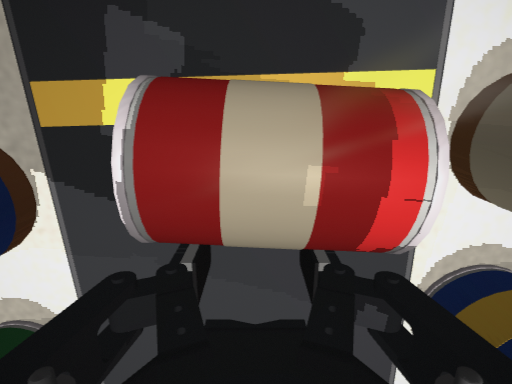

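View pics/s5.png

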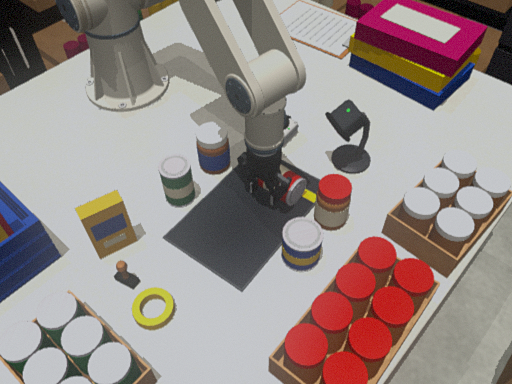

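```bash
cat >> h.py <<'E'
from scipy.spatial.transform import Rotation as Ro
def wray(s,uv):
    i=cams.camera_info("wrist");K=i['intrinsics'];T=i['hand_eye']
    uv=np.atleast_2d(np.array(uv,float))
    d=np.c_[(uv[:,0]-K[0,2])/K[0,0],-(uv[:,1]-K[1,2])/K[1,1],-np.ones(len(uv))]
    R=Ro.from_euler('xyz',s['tcp_rot']).as_matrix()
    return s['eef_pos']+R@T[:3,3], (d@T[:3,:3].T)@R.T
def wpt(s,uv,z):
    c,d=wray(s,uv); return c+d*((z-c[2])/d[:,2])[:,None]
def meas(s,im,rows=(270,79,248),ends=None):
    H,S,V=[a.astype(int) for a in cv2.split(cv2.cvtColor(im,cv2.COLOR_BGR2HSV))]
    m=(H>18)&(H<34)&(S>150)&(V>120)
    m[:, :25]=0
    b=max(blobs(m),key=lambda b:b[1][4])
    v,u=np.where(m); p=wpt(s,np.c_[u,v],3)[:,:2]
    k=abs(p-[590,10]).max(1)<125;p=p[k]
    print("tape",len(p),"x",p[:,0].min(),p[:,0].max())
    col,a,bb=rows
    c,d=wray(s,[(col,a),(col,bb)]);n=d/np.linalg.norm(d,axis=1)[:,None];mid=n.sum(0)
    P=c+mid*((39.5-c[2])/mid[2]);print("tin",P)
    L0=np.array([590.3,10.]);ex=np.array([.9953,.097]);ey=np.array([-.097,.9953])
    q=P[:2]-L0;print("in line frame",q@ex,q@ey)
    Y=(p-L0)@ey;X=(p-L0)@ex
    print("tape pix in my line frame, y range",np.percentile(Y,[2,50,98]))
    return p
E
python3 - <<'E'
from h import *
s=r.sense();im=cv2.imread("pics/w5.png")
meas(s,im)
# far/near edges of tape at left side, tin end points
print(wpt(s,[(60,79),(60,124),(115,79),(420,70)],3))
E
```

```text
tape 5373 x 478.63809156152826 697.3333268939886
tin [610.537 -19.965  39.5  ]
in line frame 17.23495341040431 -31.787247301669133
tape pix in my line frame, y range [-10.806   5.157  11.653]
[[495.383  13.729   3.   ]
 [491.961 -10.205   3.   ]
 [525.233  15.601   3.   ]
 [689.017  30.346   3.   ]]
```

```bash
python3 -m crank '[[0,0,0,0,0,0.2,0.2],[0,0,0,0,0,0.2,0.2],[0,0,0,0,0,0.2,0.2],[0,0,0,0,0,0.2,0.2],[0,0,0,0,0,0.2,0.2],[0,0,0,0,0,0.2,0.2],[0,0,0,0,0,0.2,0.2],[0,0,0,0,0,0.2,0.2],[0,0,0,0,0,0.15,0.2],[0,0,0,0,0,0.15,0.2]]'
python3 -m crank '[[0,0,0,0,0,0.1,0.2],[0,0,0,0,0,0.1,0.2],[0,0,0,0,0,0.1,0.2],[0,0,0,0,0,0.1,0.2],[0,0,0,0,0,0.1,0.2],[0,0,0,0,0,0.08,0.2],[0,0,0,0,0,0.06,0.2],[0,0,0,0,0,0.05,0.2],[0,0,0,0,0,0.05,0.2],[0,0,0,0,0,0.05,0.2]]';  python3 - <<'E'
from h import *
s=r.sense();im=cams.grab_frame("wrist")
cv2.imwrite("pics/w6.png",im)
meas(s,im)
E
```

```text
clock: 10.45
eef_pos: [604.8, -48.5, 29.5]
tcp_rot: [-1.575, 0.004, 0.062]
contact_force: [-0.7, -0.7, -0.1]
opening: 0.596
clock: 11.28
eef_pos: [604.2, -39.7, 29.4]
tcp_rot: [-1.575, 0.004, 0.062]
contact_force: [-0.1, -0.6, 0.3]
opening: 0.6
tape 2779 x 478.79208312746425 520.985567430537
tin [608.771   9.451  39.5  ]
in line frame 18.330795854262483 -2.338059239597043
tape pix in my line frame, y range [-11.097   0.983  11.699]
```

View pics/w6.png

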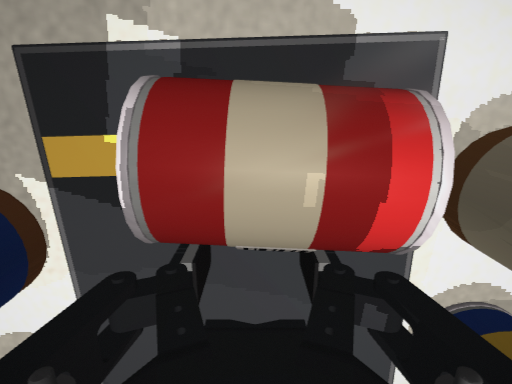

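```bash
python3 -m crank '[[0,0,0,0,0,0,0.2],[0,0,0,0,0,0,0.2],[0,0,0,0,0,0,0.2],[0,0,0,0,0,0,0.2],[0,0,0,0,0,-0.1,0.2],[0,0,0,0,0,-0.3,0.2],[0,0,0,0,0,-0.6,0.2],[0,0,0,0,0,-1,0.2],[0,0,0,0,0,-1,0.2],[0,0,0,0,0,-1,0.2]]'
python3 -m crank '[[0,0,0,0,0,-1,0.2],[0,0,0,0,0,0,0.2],[0,0,0,0,-1,0,0.2],[0,0,0,0,-3,0,0.2],[0,0,0,0,-3,0,0.2],[0,0,0,0,-3,0,0.2],[0,0,0,0,-3,0,0.2],[0,0,0,0,-3,0,0.2],[0,0,0,0,-3,0,0.2],[0,0,0,0,0,0,-1]]';  python3 - <<'E'
from h import *
s=r.sense();im=cams.grab_frame("wrist");print(s['eef_pos'],s['tcp_rot'])
cv2.imwrite("pics/w7.png",im)
cv2.imwrite("pics/s7.png",cams.grab_frame("scene"))
E
```

```text
clock: 12.17
eef_pos: [606.6, -81.4, 29.5]
tcp_rot: [-1.575, 0.004, 0.065]
contact_force: [-0.6, -0.6, 0.0]
opening: 0.6
clock: 13.0
eef_pos: [605.9, -95.3, 230.5]
tcp_rot: [-1.573, 0.009, 0.059]
contact_force: [1.2, -0.1, -0.1]
opening: 0.475
[605.948 -95.289 230.526] [-1.573  0.009  0.059]
```

View pics/w7.png

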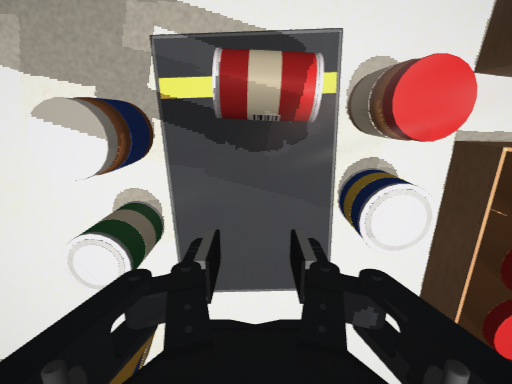

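View pics/s7.png

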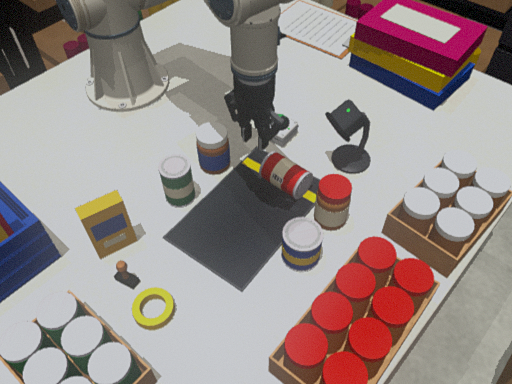

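```bash
python3 - <<'E'
from h import *
s=r.sense();im=cv2.imread("pics/w7.png")
meas(s,im,(268,49.5,122.5))
H,S,V=[a.astype(int) for a in cv2.split(cv2.cvtColor(im,cv2.COLOR_BGR2HSV))]
for c in (225,240,268,290,305,315):
    col=((V[:,c]>110)&((S[:,c]>60))); v=np.where(col[30:140])[0]+30
    print(c,v.min(),v.max())
for (c,a,b) in ((235,49,122),(305,52,122)): meas(s,im,(c,a,b))
print(wpt(s,[(212,85),(320,88)],39.5))
E
```

```text
tape 86 x 477.53570172534194 499.1949485208374
tin [610.471   4.807  39.5  ]
in line frame 19.57260939622047 -7.125124195268249
tape pix in my line frame, y range [-11.     -6.875  12.067]
225 50 102
240 51 102Traceback (most recent call last):
  File "<stdin>", line 7, in <module>
    return umr_minimum(a, axis, None, out, keepdims, initial, where)
ValueError: zero-size array to reduction operation minimum which has no identity
```

```bash
python3 - <<'E'
from h import *
im=cv2.imread("pics/w7.png")
cv2.imwrite("pics/w7z.png",cv2.resize(im[20:140,140:340],(800,480),interpolation=cv2.INTER_NEAREST))
im=cv2.imread("pics/s7.png")
cv2.imwrite("pics/s7z.png",cv2.resize(im[130:230,220:340],(720,600),interpolation=cv2.INTER_CUBIC))
E
```

```text
(no output)
```

View pics/w7z.png

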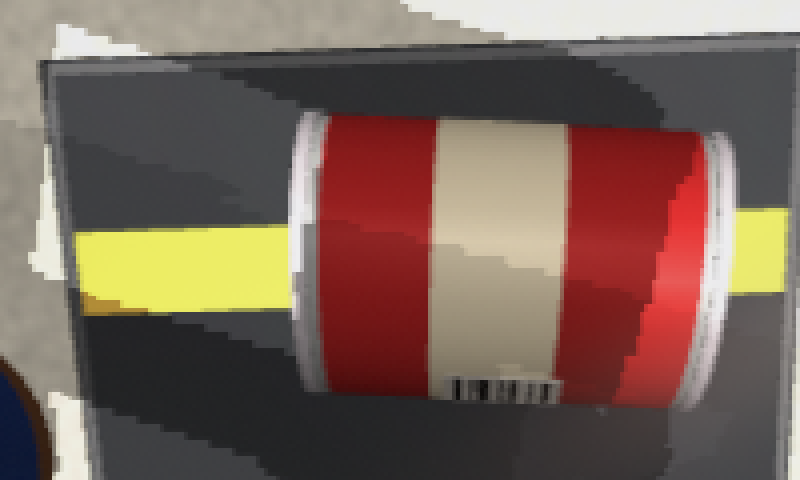

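View pics/s7z.png

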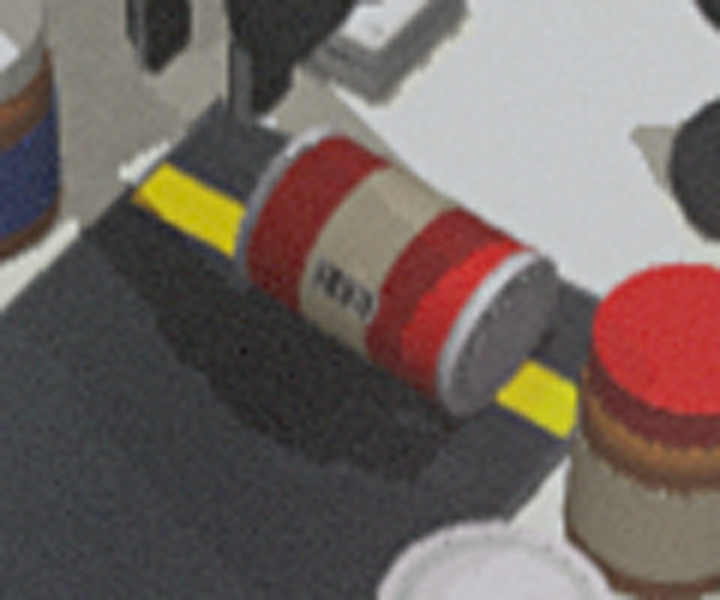

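```bash
python3 - <<'E'
from h import *
s=r.sense()
L0=np.array([590.3,10.]);B=np.array([[.9953,-.097],[.097,.9953]])
f=lambda u,v:(140+u/4,20+v/4)
pt=[f(180,229),f(180,313),f(280,226),f(280,309),f(760,210),f(760,293)]
print("tape",(wpt(s,pt,3)[:,:2]-L0)@B)
for u,a,b in ((375,116,396),(512,121,402),(640,127,406)):
    c,d=wray(s,[f(u,a),f(u,b)]);n=d/np.linalg.norm(d,axis=1)[:,None];m=n.sum(0)
    P=c+m*((39.5-c[2])/m[2]);half=np.degrees(np.arccos(n[0]@n[1]))/2
    print("tin",(P[:2]-L0)@B,half,np.linalg.norm((P-c)))
g=lambda u,v:(220+u/6,130+v/6)
print("scene end disc",(ray("scene",g(498,333),39.5)[:,:2]-L0)@B)
print("scene tape",(ray("scene",[g(153,188),g(240,232),g(505,375),g(577,412)],3)[:,:2]-L0)@B)
E
```

```text
tape [[-80.038  11.829]
 [-82.731 -12.28 ]
 [-49.409  11.477]
 [-51.43  -12.3  ]
 [ 95.974  10.253]
 [ 96.951 -13.318]]
tin [-18.035  -3.493] 6.373509814927201 319.6263712121164
tin [19.591 -6.363] 6.427161083273315 318.4589186885224
tin [54.724 -8.936] 6.342412486825014 321.39850082938267
scene end disc [[71.699 -9.477]]
scene tape [[-107.485   -0.181]
 [ -62.101    1.038]
 [  71.302    0.575]
 [ 105.1      1.265]]
```

```bash
python3 -m crank '[[0,0,0,-1.2,0,2.5,-1],[0,0,0,-1.2,0,2.5,-1],[0,0,0,-1.2,0,2.5,-1],[0,0,0,-1.2,0,2.5,-1],[0,0,0,-1.2,0,2.5,-1],[0,0,0,-1.2,0,2.5,-1],[0,0,0,-1.2,0,2.5,-1],[0,0,0,-1.2,0,2.5,-1],[0,0,0,0,0,0,-1],[0,0,0,0,0,0,-1]]';  python3 - <<'E'
from h import *
s=r.sense();im=cams.grab_frame("wrist");print(s['eef_pos'],s['tcp_rot'])
cv2.imwrite("pics/w8.png",im)
for n in("top","scene"):
    im=cv2.imread(f"pics/{n}0.png");H,S,V=[a.astype(int) for a in cv2.split(cv2.cvtColor(im,cv2.COLOR_BGR2HSV))]
    m=(H>45)&(H<90)&(S>90)&(V>50)
    for b,st,ce in blobs(m,30):
        P=ray(n,ce,58)[0]
        if abs(P[0]-485)<30 and abs(P[1]-132)<30:print(n,st,ce,P)
E
```

```text
clock: 13.93
eef_pos: [481.3, 105.7, 214.3]
tcp_rot: [-1.573, 0.037, 0.057]
contact_force: [0.8, -0.2, -0.3]
opening: 0.005
[481.312 105.658 214.266] [-1.573  0.037  0.057]
top [162 224  15  15 164] [168.811 230.97 ] [485.713 133.442  58.   ]
scene [273 114  13  10  97] [279.052 118.299] [480.979 134.396  58.   ]
```

View pics/w8.png

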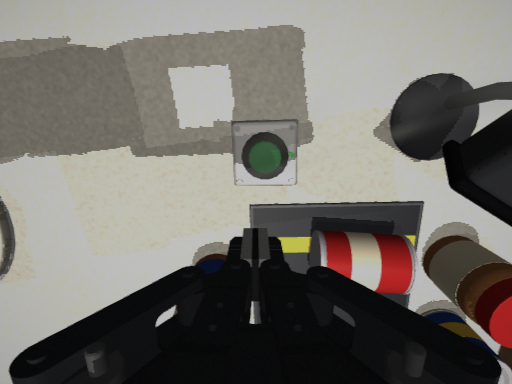

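```bash
python3 - <<'E'
from h import *
s=r.sense();im=cv2.imread("pics/w8.png");H,S,V=[a.astype(int) for a in cv2.split(cv2.cvtColor(im,cv2.COLOR_BGR2HSV))]
for b,st,ce in blobs((H>45)&(H<90)&(S>90)&(V>50),60): print(st,ce,wpt(s,ce,58))
print(wpt(s,[(281,237),(281,252)],3),wpt(s,[(233,121),(298,186)],40))
E
```

```text
[250 142  31  28 675] [264.479 155.846] [[484.915 134.093  58.   ]]
[[515.756  14.589   3.   ]
 [517.707  -8.564   3.   ]] [[447.964 167.542  40.   ]
 [526.435  98.64   40.   ]]
```

```bash
python3 -m crank '[[0,0,-2.1,0.5,0,1.4,-1],[0,0,0,0,0,1.4,-1],[0,0,0,0,0,0,-1],[0,0,0,0,2.5,0,-1],[0,0,0,0,2.5,0,-1],[0,0,0,0,2.5,0,-1],[0,0,0,0,2,0,-1],[0,0,0,0,1,0,-1],[0,0,0,0,0,0,-1],[0,0,0,0,0,0,-1]]'; python3 -c "
from h import *
s=r.sense();print(s['eef_pos'],s['tcp_rot'])"
```

```text
clock: 14.82
eef_pos: [487.9, 124.6, 101.2]
tcp_rot: [-1.577, 0.003, 0.05]
contact_force: [0.3, -0.7, -0.5]
opening: -0.002
[487.924 124.569 101.169] [-1.577  0.003  0.05 ]
```

```bash
python3 -m crank '[[0,0,0,-0.25,0,0.6,-1],[0,0,0,0,0,0.35,-1],[0,0,0,0,0,0,-1],[0,0,0,0,0.8,0,-1],[0,0,0,0,0.8,0,-1],[0,0,0,0,0.4,0,-1],[0,0,0,0,0,0,-1],[0,0,0,0,0,0,-1],[0,0,0,0,0,0,-1],[0,0,0,0,0,0,-1]]'; python3 -c "
from h import *
s=r.sense();print(s['eef_pos'],s['tcp_rot'])
cv2.imwrite('pics/s9.png',cv2.resize(cams.grab_frame('scene')[60:220,200:400],(800,640))[:600])
im=cams.grab_frame('wrist');cv2.imwrite('pics/w9.png',im)"
```

```text
clock: 15.65
eef_pos: [487.2, 134.2, 82.1]
tcp_rot: [-1.576, -0.002, 0.05]
contact_force: [-0.3, 0.3, 0.3]
opening: -0.0
[487.165 134.21   82.115] [-1.576 -0.002  0.05 ]
```

View pics/s9.png

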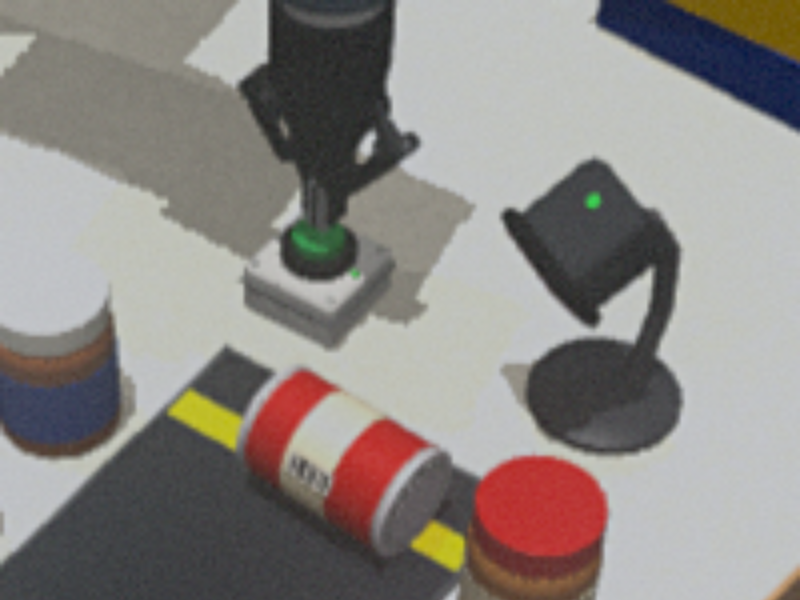

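View pics/w9.png

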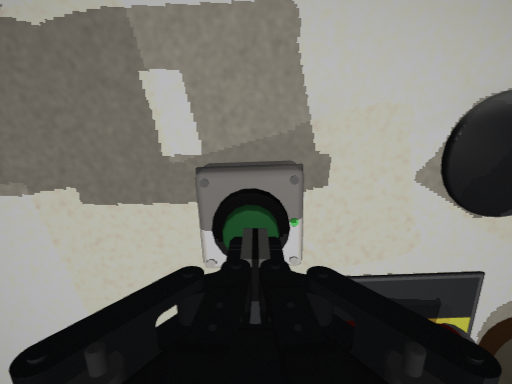

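```bash
python3 -m crank '[[0,0,0,-0.15,0.3,0,-1],[0,0,0,0,0.3,0,-1],[0,0,0,0,0.3,0,-1],[0,0,0,0,0.3,0,-1],[0,0,0,0,0.2,0,-1],[0,0,0,0,0.2,0,-1],[0,0,0,0,0.1,0,-1],[0,0,0,0,0,0,-1],[0,0,0,0,0,0,-1],[0,0,0,0,0,0,-1]]'; python3 -c "
from h import *
s=r.sense();print(s['eef_pos'],s['contact_force'])"
```

```text
clock: 16.58
eef_pos: [486.4, 134.2, 67.9]
tcp_rot: [-1.575, -0.003, 0.05]
contact_force: [-0.9, -0.6, 3.6]
opening: -0.003
[486.383 134.248  67.872] [-0.877 -0.593  3.58 ]
```

```bash
python3 -m crank '[[0,0,0,0,0.2,0,-1],[0,0,0,0,0.2,0,-1],[0,0,0,0,0.15,0,-1],[0,0,0,0,0.1,0,-1],[0,0,0,0,0.05,0,-1],[0,0,0,0,0,0,-1],[0,0,0,0,0,0,-1],[0,0,0,0,0,0,-1],[0,0,0,0,0,0,-1],[0,0,0,0,0,0,-1]]'; python3 -c "
from h import *
s=r.sense();print(s['eef_pos'],s['contact_force'])"
```

```text
clock: 17.42
eef_pos: [486.4, 134.3, 67.4]
tcp_rot: [-1.575, -0.003, 0.049]
contact_force: [-0.4, 0.0, 3.6]
opening: -0.0
[486.401 134.26   67.368] [-0.404  0.033  3.574]
```

```bash
python3 -m crank '[[0,0,0,0,0.2,0,-1],[0,0,0,0,0.3,0,-1],[0,0,0,0,0.4,0,-1],[0,0,0,0,0.4,0,-1],[0,0,0,0,0.4,0,-1],[0,0,0,0,0.4,0,-1],[0,0,0,0,0.4,0,-1],[0,0,0,0,0.4,0,-1],[0,0,0,0,0.4,0,-1],[0,0,0,0,0.4,0,-1]]'; python3 -c "
from h import *
s=r.sense();print(s['eef_pos'],s['contact_force'])"
```

```text
clock: 18.25
eef_pos: [486.9, 134.4, 65.9]
tcp_rot: [-1.576, -0.002, 0.049]
contact_force: [-19.3, -5.7, 69.0]
opening: -0.004
[486.904 134.372  65.862] [-19.322  -5.681  69.035]
```

```bash
python3 -c "
from h import *
cv2.imwrite('pics/s10.png',cv2.resize(cams.grab_frame('scene')[90:150,240:320],(800,600),interpolation=cv2.INTER_CUBIC))
im=cams.grab_frame('wrist');cv2.imwrite('pics/w10.png',cv2.resize(im[150:290,180:330],(750,600)))
s=r.sense();print(s['eef_pos'],s['contact_force'])"
```

```text
[486.869 134.388  65.848] [-19.793  -4.516  69.484]
```

View pics/s10.png

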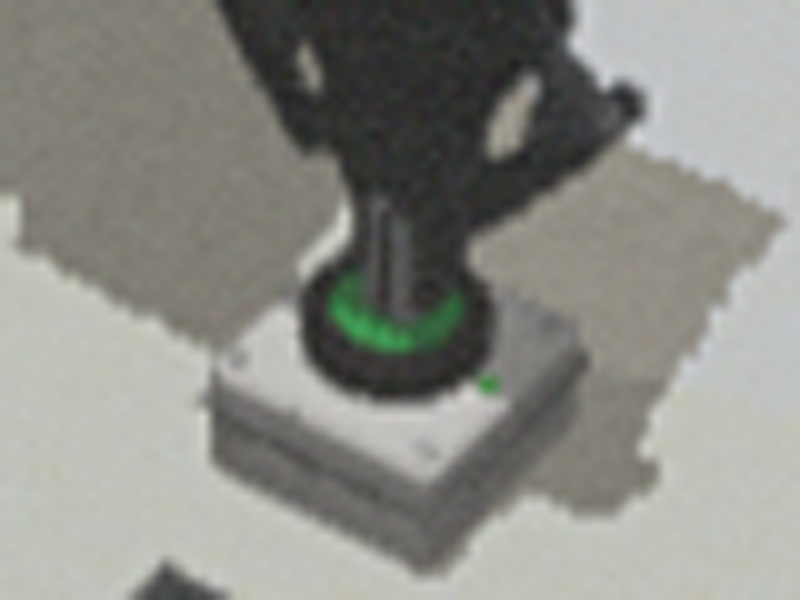

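View pics/w10.png

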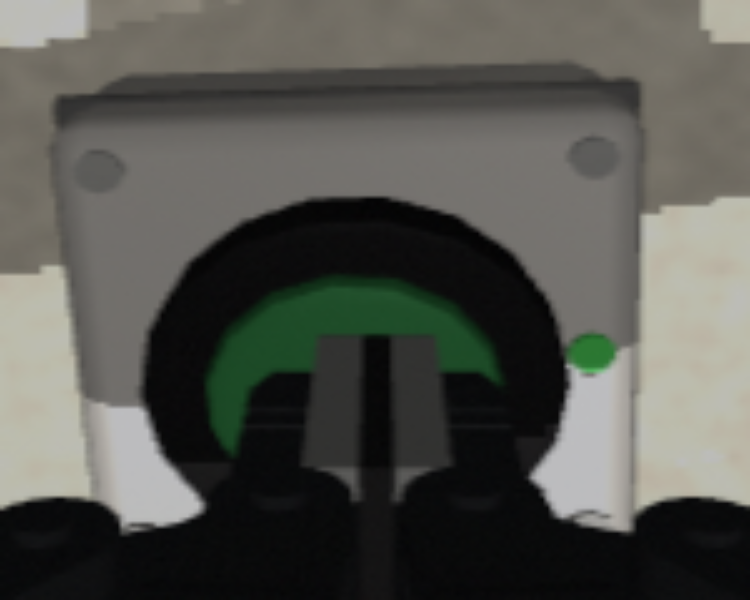

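```bash
python3 -c "
from h import *
im=cv2.imread('pics/w9.png');cv2.imwrite('pics/w9z.png',cv2.resize(im[150:290,180:330],(750,600)))
"
```

```text
(no output)
```

View pics/w9z.png

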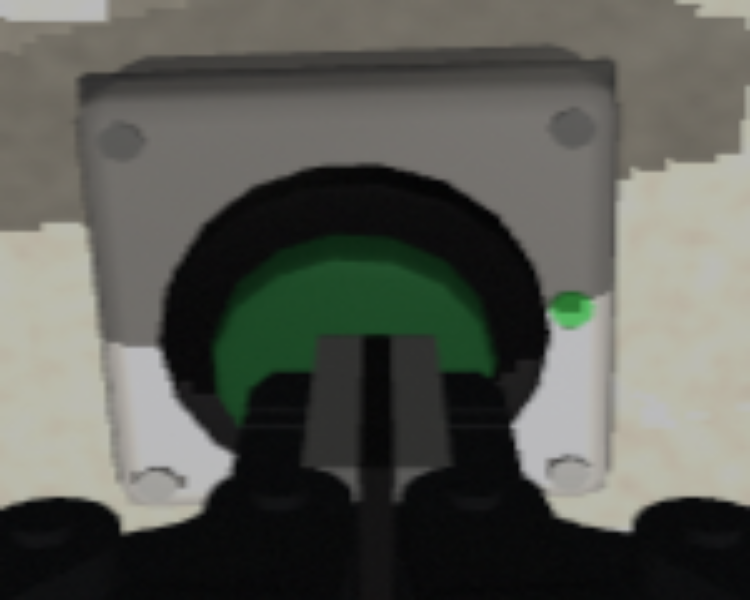

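```bash
python3 -m crank '[[0,0,0,0,-0.4,0,-1],[0,0,0,0,-0.6,0,-1],[0,0,0,0,-0.4,0,-1],[0,0,0,0,0,0,-1],[0,0,0,-0.3,0,0,-1],[0,0,0,0,0,0,-1],[0,0,0,0,0,0,-1],[0,0,0,0,0,0,-1],[0,0,0,0,0,0,-1],[0,0,0,0,0,0,-1]]'; python3 -c "
from h import *
s=r.sense();print(s['eef_pos'],s['contact_force'])
im=cams.grab_frame('wrist');cv2.imwrite('pics/w11.png',cv2.resize(im[150:290,180:330],(750,600)))"
```

```text
clock: 19.18
eef_pos: [482.9, 134.1, 80.2]
tcp_rot: [-1.576, -0.001, 0.049]
contact_force: [0.2, 0.2, 0.2]
opening: -0.001
[482.935 134.115  80.24 ] [0.237 0.23  0.169]
```

View pics/w11.png

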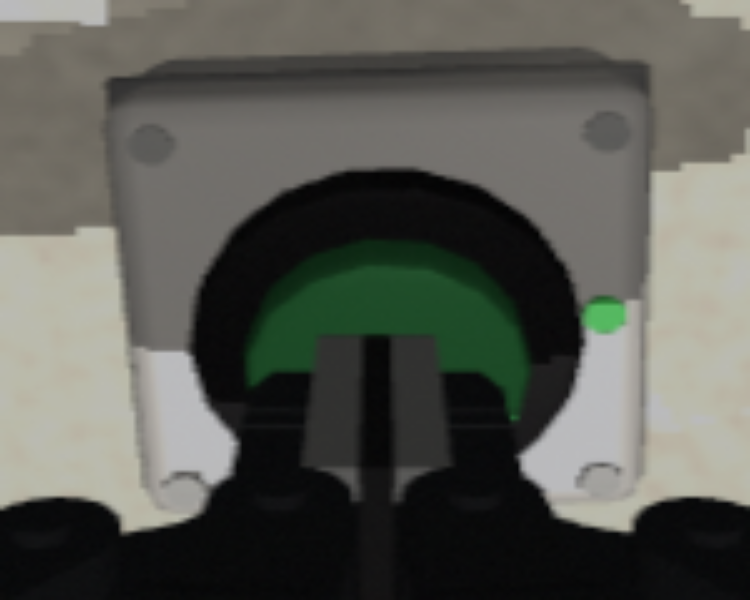

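```bash
python3 -m crank '[[0,0,0,0.1,0.3,0,-1],[0,0,0,0,0.3,0,-1],[0,0,0,0,0.3,0,-1],[0,0,0,0,0.3,0,-1],[0,0,0,0,0.3,0,-1],[0,0,0,0,0.3,0,-1],[0,0,0,0,0.3,0,-1],[0,0,0,0,0.3,0,-1],[0,0,0,0,0.3,0,-1],[0,0,0,0,0.3,0,-1]]'; python3 -c "
from h import *
s=r.sense();print(s['eef_pos'],s['contact_force'])
im=cams.grab_frame('wrist');cv2.imwrite('pics/w12.png',cv2.resize(im[150:290,180:330],(750,600)))"
```

```text
clock: 20.07
eef_pos: [484.8, 134.3, 66.2]
tcp_rot: [-1.576, -0.001, 0.049]
contact_force: [-14.8, -3.4, 52.6]
opening: 0.003
[484.803 134.314  66.218] [-14.836  -3.45   52.606]
```

View pics/w12.png

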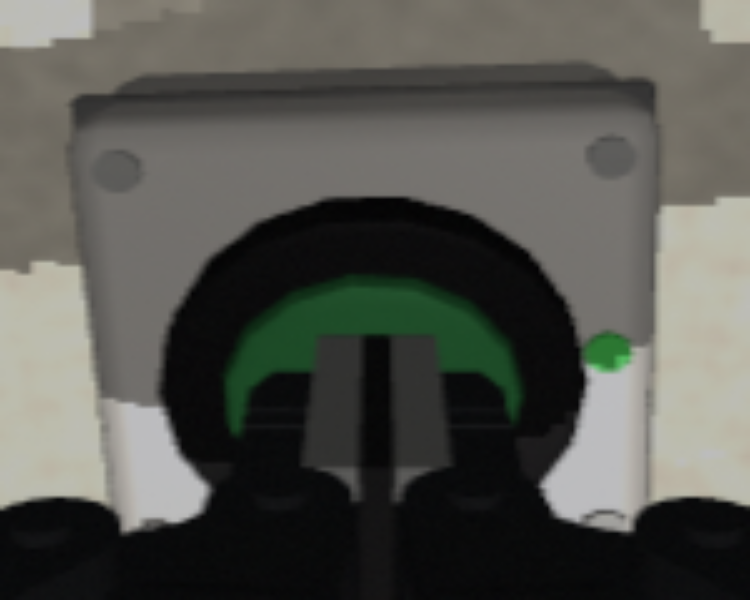

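```bash
python3 -m crank '[[0,0,0,0,0,0,-1],[0,0,0,0,-0.2,0,-1],[0,0,0,0,-0.1,0,-1],[0,0,0,0,0,0,-1],[0,0,0,0,0,0,-1],[0,0,0,0,0,0,-1],[0,0,0,0,0,0,-1],[0,0,0,0,0,0,-1],[0,0,0,0,0,0,-1],[0,0,0,0,0,0,-1]]';python3 -c "
from h import *
s=r.sense();print(s['eef_pos'],s['contact_force'])"
python3 -m crank '[[0,0,0,0,-0.1,0,-1],[0,0,0,0,-0.1,0,-1],[0,0,0,0,0,0,-1],[0,0,0,0,0,0,-1],[0,0,0,0,0,0,-1],[0,0,0,0,0,0,-1],[0,0,0,0,0,0,-1],[0,0,0,0,0,0,-1],[0,0,0,0,0,0,-1],[0,0,0,0,0,0,-1]]'; python3 -c "
from h import *
s=r.sense();print(s['eef_pos'],s['contact_force'])"
```

```text
clock: 20.95
eef_pos: [484.6, 134.3, 70.5]
tcp_rot: [-1.576, -0.001, 0.049]
contact_force: [-1.0, 0.4, 3.1]
opening: 0.0
[484.609 134.308  70.47 ] [-0.951  0.379  3.062]
clock: 21.78
eef_pos: [484.6, 134.3, 72.4]
tcp_rot: [-1.576, -0.001, 0.049]
contact_force: [-0.5, -0.2, 1.8]
opening: 0.001
[484.608 134.293  72.428] [-0.523 -0.165  1.754]
```

```bash
python3 -m crank '[[0,0,0,0,-0.5,0,-1],[0,0,0,0,-1.5,0,-1],[0,0,0,0,-3,0,-1],[0,0,0,0,-3,0,-1],[0,0,0,0,-3,0,-1],[0,0,0,0,-2,0,-1],[0,0,0,0,0,0,-1],[0,0,0,0,0,0,-1],[0,0,0,0,0,0,-1],[0,0,0,0,0,0,-1]]'; python3 -c "
from h import *
s=r.sense();print(s['eef_pos'],s['contact_force'])
im=cams.grab_frame('wrist');cv2.imwrite('pics/w13.png',im)
im=cams.grab_frame('scene');cv2.imwrite('pics/s13.png',cv2.resize(im[90:240,200:400],(800,600),interpolation=cv2.INTER_CUBIC))"
```

```text
clock: 22.62
eef_pos: [482.1, 134.3, 207.7]
tcp_rot: [-1.577, 0.004, 0.049]
contact_force: [0.5, -0.7, 0.3]
opening: -0.001
[482.146 134.311 207.718] [ 0.484 -0.704  0.274]
```

View pics/s13.png

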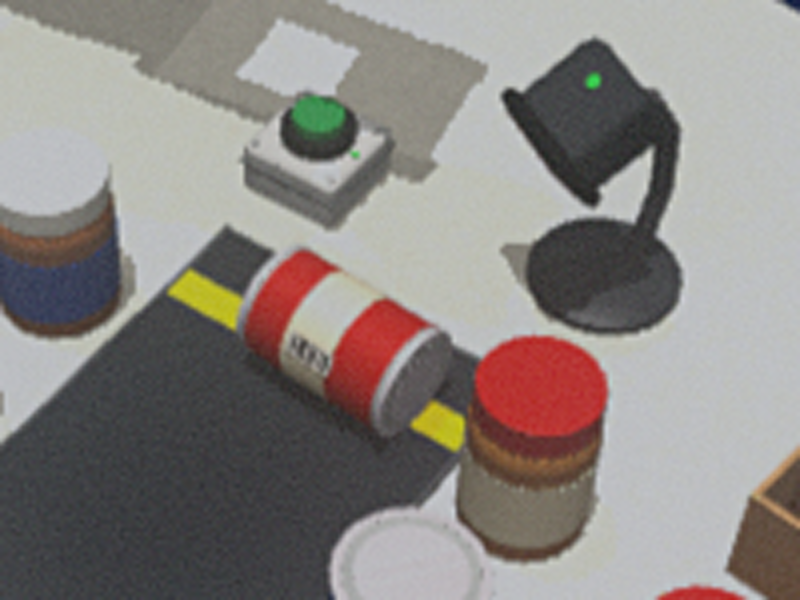

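View pics/w13.png

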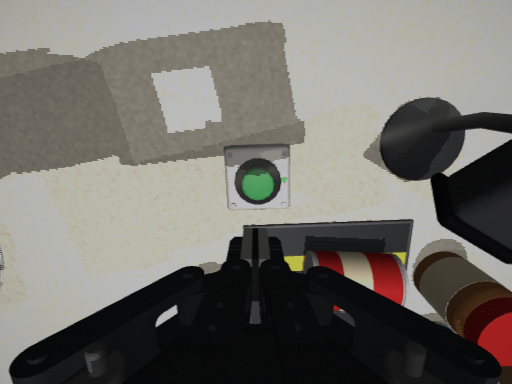

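```bash
python3 -c "
from h import *
im=cams.grab_frame('top');cv2.imwrite('pics/t14.png',cv2.resize(im[130:260,140:310],(784,600),interpolation=cv2.INTER_CUBIC))"
```

```text
(no output)
```

View pics/t14.png

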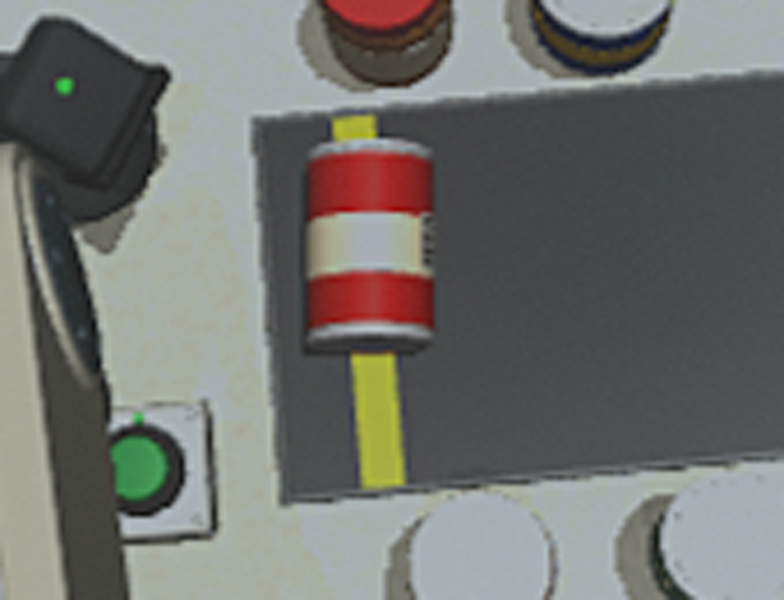

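```bash
python3 -c "
from h import *
s=r.sense();print(s['clock'],abs(s['qvel']).max());order.sign_off()"
```

```text
22.7667 0.00433385844065896
the job is handed in; nothing more can be done
```

I rolled the red tin onto the yellow line with the fingertips, pressed the green button fully down, let it go and handed the job in at 22.8 s. `sign_off` gives no verdict, so what follows rests on my own checks.

- **Tin position:** From all three cameras, the tin lies still about 6 mm short of the tape's middle (limit 12 mm) and about 19 mm along it (limit 55 mm). Its axis is about 0.08 rad off the line (limit 0.2 rad). A close-up wrist picture before I backed away gave about 2 mm short, but the three later views agree on 6 mm.
- **Tin angle:** I tried to turn the tin to match the line while pushing, but it kept close to its starting direction, which accounts for the remaining angle.
- **Button:** My first try, with small steps, stalled partway at 3.6 N. I then pushed down to a hard stop twice, at about 69 N and 53 N. The push was about 6 mm from first contact to the stop. In the wrist picture a thin rim of the button still showed while it was held down. I took it as fully pressed because the stop came at about the same height when I re-centred and pushed again.
- **At hand-in:** The pictures show the button back up. The gripper is well above everything and reads no contact. The reader and the goods in view look unmoved, though I did not measure their positions again.

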